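# Free the rusted bolt and shut the battery chest tight

### The job

The side bolt of the grey e-bike battery chest has rusted in its shot position and keeps the lid from shutting. Work the bolt free with short back-and-forth strokes, draw it fully back, push the lid down onto its gasket, then turn the T-handle clockwise as far as it goes so that the lid is drawn down tight. Do not knock over the spray can, the oil bottle or the screw jar.

Things in the scene. Friction and masses are not known exactly. Their poses are not given: they have to be found in the camera images.
- chest: Grey steel chest fixed on the bench, 260 (x) x 240 (y) x 100 mm high, open on top; origin at the centre of its underside, z up. The lid hinges along the rim at its +x side and its free edge is at -x, towards the robot. On its +y side near the front a dark bracket (x = -85 to -35, y = 120 to 300 mm, top z = 98 mm) carries the rusty bolt in two staples (at y = 150 and 285 mm, up to z = 123 mm)
- bolt (a joint): Rusty bolt's travel, m: 0 shot (tip 25 mm under the lid), 0.055 fully back (end stop). Draws towards the chest's +y. Moves at 7 to 15 N, stays where left. Rusted: at first it stops dead at about 0.008 however hard it is pulled; each outward stroke wears the rust, so pushed back 6 to 12 mm and drawn again it goes a little farther at times; after some 5 to 15 strokes it runs to the end
- bolt_knob (a point): Grip point on the bolt's upright handle, a rusty block with a bright top, 18 mm (chest x) x 16 mm (chest y, the way it slides). The handle's top is 15 mm above this point, the staple tops 27 mm below, the bracket 52 mm below. Axes parallel to the chest's
- lid (a joint): Opening angle of the lid, rad: 0 shut tight, about 0.02 lying on the loose rubber gasket; starts ajar at 0.35 to 0.55. The stiff hinge holds it where it is left: 1 to 4 N on the free edge moves it down, then 5 to 20 N as the gasket compresses. With the bolt shot it cannot go below about 0.06
- lid_press (a point): Middle of a flat yellow patch on the lid's top, a place to press it down: 25 mm from the free edge, 95 mm (along that edge) from the T-handle's axis. Turns with the lid, z is the lid's outward normal. The lid is 270 x 250 x 18 mm; its hinge axis lies 245 mm from this point along the lid's +x, at chest x = 130, z = 104 mm
- latch (a joint): Turn of the T-handle, rad, clockwise from above: starts near 0 (bar parallel to the lid's free edge), end stop 1.45 (bar square to that edge). With the lid on its gasket, turning swings a cam under a sloped keeper and draws the lid down the last 5 mm; up to 0.4 N m. Stays where left. Turned while the lid is up, it would keep the lid from shutting
- t_grip (a point): Centre of the black T-handle's bar, on its axis of turning. Bar 80 mm long (its own y), 14 mm wide (its own x), 16 mm high; the top is 8 mm above this point, the lid's top face 34 mm below. Turns with bar and lid; z is the axis of turning, outward
- spray_can: Bystander: yellow spray can with a red cap, 60 mm diameter, 170 mm high, upright; origin under its base
- oil_bottle: Bystander: orange bottle, 56 mm diameter, 150 mm high, upright; origin under its base
- screw_jar: Bystander: glass jar with a steel cap, 66 mm diameter, 80 mm high, upright; origin under its base

How it is judged:
By the outcome, as a careful person would: the job done as asked, in the order asked, and still so for the second after the job is handed in, with the robot touching nothing.
It also fails if it takes over 59 s, if anything falls off the work surface, if the arm or the gripper's body presses on something with over 40 N, if the wrist force passes 120 N, or if a joint passes its speed limit or range.

### The arm

A 6-joint arm with a two-finger parallel gripper is mounted at the origin on the work surface. World frame = base frame: x ahead of the robot, y to its left, z up, the work surface at z = 0. Lengths are in mm, angles in rad, forces in N, time in s.
With the tool pointing down it reaches from about 275 to 1000 mm from the base axis. Payload 8.4 kg.
Tool frame: the origin (TCP) lies at the very end of the fingers, on their centre line; the grasp point (between the pads) lies 19 mm behind it; z points along the fingers, y is the direction in which the jaws open and shut (so a half turn about z gives the same grasp; the last joint's range is limited). The gripper opens to 85 mm and grips with 20 to 120 N. Pads are 22 mm wide; open, the fingers measure 114 mm over their backs; the gripper's body (76 mm by 85 mm) begins 54 mm behind the grasp point. The pads swing forward as they close: fully open they stand 13 mm farther back than shut.
Start: joints at [1.161, 0.353, 1.633, -0, 1.155, -0.002], TCP at [247.868, 573.75, 231.281] pointing down, gripper open.
Joint ranges: [-2.63, 2.63], [-0.92, 2.1], [0.06, 2.66], [-1.3, 4.44], [0, 2.69], [-3.02, 3.02]. Speed limits (rad/s): [2.22, 2.22, 2.79, 3.14, 3.14, 3.14].

### API

Orientations are given as [roll, pitch, yaw] about the fixed x, y, z axes, in that order (R = Rz(yaw) Ry(pitch) Rx(roll)).
In Python, from rig import r gives the robot as it stands.
- The arm moves only by the tool move_arm, never from a script. Its argument "increments" is a list of rows, each an object of numbers: "tx", "ty", "tz": the shift along the tool's x, y, z in cm; "rx", "ry", "rz": the turn, a rotation vector about the tool's x, y, z in degrees; "gripper": the gripper's target within -1 to 1 (fully open at 1, half-way at 0, shut at -1). A call has 1 to 12 rows; each row shifts and turns the commanded pose from where the row before left it, along the tool's axes as they then stand; what a row does not reach is not made up. A row lasts 1/10 s, in which the tool goes at most 50 mm and 8.59 degrees, less where a joint would pass 70% of its speed; a pose out of reach is approached as far as the arm can. A call is refused whole if a number of a shift passes 5 or a number of a turn 8.59, either way. A call with a gripper value outside its range is refused whole. The fingers move at their own pace and stop on an object; "squeeze" is the grip in N (left out, the last holds). Time passes only in rows, so rows that do not move let the fingers close. It gives the time, the measured TCP pose, the force and the opening at its end, in the units of the state.
- r.sense(): the state, without advancing time (a new reading comes with each control period).
- r.grab_frame(name): name is "side" or "top" or "wrist"; returns (picture, depth): 400x640x3 uint8, red, green, blue; 400x640 float32, mm along the optical axis (not along the pixel's ray), 0 where there is no reading.
- r.camera_model(name): a dict with "fx", "fy", "cx", "cy" (pixels), "R" (3x3) and "t" (3): a world point X has camera coordinates R X + t; the wrist camera has in their place "hand_eye" (4x4, takes a point from camera to tool coordinates, whose origin is the TCP and whose axes are the flange's). Camera axes: x right, y down, z forward; pixel columns grow to the right and rows downward; lengths in mm; the calibration is good to about 2 mm. A picture is of the moment at which its call begins: read the wrist's pose just before it. camera_model takes no time and is no camera call.
- r.sign_off(): hands the job in, once; it reports no verdict.
Trained networks look in the newest picture that a camera, given by its name, has taken for a name from the list of things; names that differ only in an ending like _2 or _b are one class to them, and where a whole thing is asked for, a point or a joint stands for the part that bears it (a point fixed in the world has none). Each returns a list of dicts, best first, with "confidence" (0 to 1); they miss things now and then, are a little off and sometimes report something else, mostly with a low value. They report only what shows in the picture. A call takes as long as a camera call.
- r.cut_out(query, camera): "mask" (400x640 bool, what is visible of it) and "bbox" ([left, top, right, bottom] in pixels, round what is visible of it).
- r.place_of(query, camera): "location" ([row, column] in pixels: a listed point, or the origin of a listed thing).
The state is a dict: "clock": time; "qpos": joint angles; "qvel": joint speeds; "joint_efforts": joint torques, N m; "eef_pos": TCP position; "tcp_rot": TCP orientation; "contact_force": force on the tool from outside, world axes, zero at the start; "wrist_torque": the same for the moment, N m; "opening": opening from 0.0 (shut) to 1.0 (fully open).
Only numpy, scipy, OpenCV 4.12 (cv2) and the standard library are available. Lean on these libraries where they do the work, as an engineer would, in place of code of your own. Each camera call takes 0.05 s, during which the arm holds its last target. There are 200 camera calls.

## Working session

There is one attempt and no reset: what is moved stays moved. The work goes in short steps, Python scripts to look and compute and a tool call to move; the robot and the scene stay as the last step left them, time stands still between calls to the robot, and variables do not carry over. Pictures are saved under pics/ and viewed, about 8 in all and at most 12, crops included, and the job is handed in when it is done.

Besides the shell and the picture viewer there is one more tool, called as name([rows], argument=value, ...), one row to a line, values as JSON. move_arm: Moves the arm, as the interface text tells. Its arguments: {"type":"object","properties":{"increments":{"type":"array","items":{"type":"object","properties":{"tx":{"type":"number"},"ty":{"type":"number"},"tz":{"type":"number"},"rx":{"type":"number"},"ry":{"type":"number"},"rz":{"type":"number"},"gripper":{"type":"number"}}}},"squeeze":{"type":"number"}},"required":["increments"]}

```bash
ls; mkdir -p pics; cat > h.py <<'E'
import numpy as np, cv2
from rig import r
from scipy.spatial.transform import Rotation as Rn
def world(cam,px,depth,pose=None,win=2):
    m=r.camera_model(cam); v,u=px; v=int(round(v));u=int(round(u))
    d=depth[max(0,v-win):v+win+1,max(0,u-win):u+win+1]; d=np.median(d[d>0])
    c=np.array([(u-m['cx'])/m['fx']*d,(v-m['cy'])/m['fy']*d,d])
    if 'hand_eye' in m:
        s=pose; p=(np.array(m['hand_eye'])@np.r_[c,1])[:3]
        return Rn.from_euler('xyz',s['tcp_rot']).as_matrix()@p+np.array(s['eef_pos'])
    return np.array(m['R']).T@(c-np.array(m['t']))
def cloud(cam,depth,mask,pose=None):
    m=r.camera_model(cam); v,u=np.nonzero(mask&(depth>0)); d=depth[v,u]
    c=np.c_[(u-m['cx'])/m['fx']*d,(v-m['cy'])/m['fy']*d,d]
    if 'hand_eye' in m:
        H=np.array(m['hand_eye']); c=c@H[:3,:3].T+H[:3,3]
        return c@Rn.from_euler('xyz',pose['tcp_rot']).as_matrix().T+np.array(pose['eef_pos'])
    return (c-np.array(m['t']))@np.array(m['R'])
E
python3 - <<'E'
from h import *
np.set_printoptions(precision=1,suppress=True)
s=r.sense(); print(s)
for cam in ['side','top']:
    im,d=r.grab_frame(cam); cv2.imwrite(f'pics/{cam}0.png',im[:,:,::-1]); np.save(f'{cam}0.npy',d)
    for q in ['chest','bolt_knob','lid_press','t_grip','spray_can','oil_bottle','screw_jar']:
        o=r.place_of(q,cam)
        for k in o[:2]:
            try:w=world(cam,k['location'],d)
            except Exception as e:w=None
            print(cam,q,round(k['confidence'],2),np.array(k['location']),w)
E
```

```text
pics
{'clock': 0.0, 'qpos': array([ 1.2,  0.4,  1.6, -0. ,  1.2, -0. ]), 'qvel': array([ 0., -0., -0.,  0.,  0.,  0.]), 'joint_efforts': array([ -0. , -60.5, -34.2,   0. ,   0. ,  -0. ]), 'eef_pos': array([247.7, 573.3, 230.6]), 'tcp_rot': array([-3.1,  0. ,  2.7]), 'contact_force': array([ 0.1, -0.6,  0.6]), 'wrist_torque': array([-0. ,  0.1, -0. ]), 'opening': 0.9995278431922934}
side chest 0.89 [246.8 334.3] [ 618.8 -166.2   66.2]
side chest 0.21 [194.3 326.3] [ 599.3 -139.6  256.6]
side lid_press 0.9 [181.9 310.7] [568.1 -31.3 231.6]
side t_grip 0.47 [192.7 326.3] [ 599.9 -135.8  257.5]
side spray_can 0.78 [164.1 311.2] [618.5 408.5  32.3]
side oil_bottle 0.85 [165.1 262.9] [410.  439.6  31.1]
side screw_jar 0.78 [328.4 311.8] [ 511.1 -443.9   50.3]
top bolt_knob 0.61 [204.5 283.9] [568.2  98.7 162.5]
top lid_press 0.67 [194.7 327.4] [566.7 -31.5 237. ]
top t_grip 0.61 [177.5 358. ] [ 602.6 -124.3  260.6]
top spray_can 0.73 [211.8 187.6] [593.  418.8  65.3]
top spray_can 0.64 [191.8 329.6] [576.  -41.5 231.4]
top oil_bottle 0.81 [271.1 183.5] [404.4 442.   50.4]
top screw_jar 0.94 [211.  434.2] [ 518.6 -384.7   61.8]
```

View pics/top0.png

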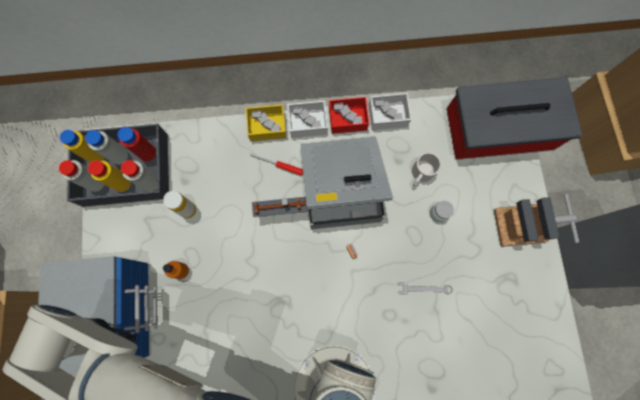

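View pics/side0.png

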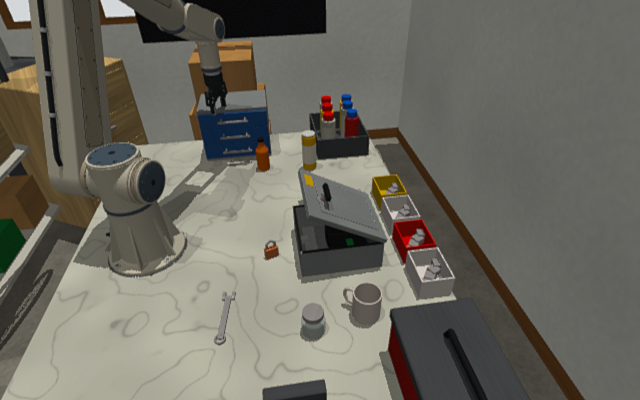

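The top view shows the chest in the middle, with the lid's yellow patch at about (327,196), the T-handle at (357,179) and the bolt on its bracket at (280,207). The bottle is at (176,270), the can at (182,205) and the jar at (442,212). The side view agrees. Next I'll fit the geometry.

```bash
python3 - <<'E'
from h import *
np.set_printoptions(precision=3,suppress=True)
d=np.load('top0.npy'); im=cv2.imread('pics/top0.png')
for q in ['lid','bolt','bolt_knob','chest','latch']:
    o=r.cut_out(q,'top')
    for k in o[:2]:
        P=cloud('top',d,k['mask']); print(q,round(k['confidence'],2),k['bbox'],len(P),np.percentile(P,[2,50,98],axis=0).round(0).tolist())
        if q=='lid' and k['confidence']>.5:
            Q=P
            for _ in range(5):
                c=np.median(Q,0);n=np.linalg.svd(Q-Q.mean(0),full_matrices=False)[2][2];n*=np.sign(n[2]);e=(P-Q.mean(0))@n;Q=P[abs(e)<4]
            print('normal',n,'tilt',np.arccos(n[2]),'dir',np.arctan2(n[1],n[0]),len(Q)); print(cv2.minAreaRect(Q[:,:2].astype(np.float32)))
# bracket / orange-brown
P=cloud('top',d,np.ones(d.shape,bool))
full=np.zeros(d.shape+(3,));v,u=np.nonzero(d>0);full[v,u]=P
for rr in range(196,220,2): print(rr,[tuple(full[rr,c].round(0).astype(int)) for c in range(252,312,5)])
E
python3 -c "
import cv2;i=cv2.imread('pics/top0.png')[120:245,240:400];cv2.imwrite('pics/c0.png',cv2.resize(i,None,fx=4.8,fy=4.8,interpolation=3))"
```

```text
lid 0.73 [300.5, 134.8, 395.2, 210.9] 5384 [[535.0, -210.0, 124.0], [639.0, -91.0, 197.0], [769.0, 28.0, 258.0]]
normal [0.478 0.004 0.878] tilt 0.4983911808688904 dir 0.007667716175500918 4564
((654.9443969726562, -90.75147247314453), (240.92587280273438, 249.3887939453125), 0.6412638425827026)
bolt 0.65 [256.2, 201.3, 293.0, 207.2] 131 [[567.0, 76.0, 107.0], [574.0, 106.0, 117.0], [585.0, 181.0, 168.0]]
bolt 0.63 [297.7, 137.7, 392.7, 211.9] 5340 [[535.0, -210.0, 125.0], [638.0, -89.0, 198.0], [767.0, 29.0, 259.0]]
bolt_knob 0.46 [257.2, 201.4, 306.6, 209.9] 146 [[567.0, 38.0, 110.0], [574.0, 102.0, 117.0], [581.0, 184.0, 168.0]]
bolt_knob 0.25 [349.6, 173.0, 371.7, 189.3] 183 [[588.0, -158.0, 236.0], [601.0, -122.0, 259.0], [612.0, -86.0, 266.0]]
chest 0.7 [254.7, 200.3, 296.4, 208.5] 168 [[567.0, 74.0, 98.0], [574.0, 114.0, 117.0], [586.0, 183.0, 168.0]]
chest 0.64 [251.8, 137.2, 389.4, 231.3] 7869 [[507.0, -209.0, 1.0], [591.0, -75.0, 166.0], [767.0, 181.0, 255.0]]
latch 0.65 [341.6, 174.5, 375.2, 187.3] 240 [[585.0, -159.0, 202.0], [601.0, -119.0, 258.0], [629.0, -83.0, 265.0]]
[... 6066 characters left out ...]
.int64(83), np.int64(0)), (np.int64(557), np.int64(66), np.int64(2)), (np.int64(555), np.int64(49), np.int64(2)), (np.int64(553), np.int64(32), np.int64(3))]
218 [(np.int64(566), np.int64(220), np.int64(-2)), (np.int64(563), np.int64(202), np.int64(3)), (np.int64(561), np.int64(185), np.int64(6)), (np.int64(559), np.int64(168), np.int64(6)), (np.int64(558), np.int64(152), np.int64(1)), (np.int64(556), np.int64(134), np.int64(3)), (np.int64(555), np.int64(118), np.int64(0)), (np.int64(554), np.int64(101), np.int64(-2)), (np.int64(551), np.int64(83), np.int64(4)), (np.int64(550), np.int64(67), np.int64(1)), (np.int64(548), np.int64(50), np.int64(2)), (np.int64(546), np.int64(33), np.int64(3))]
```

View pics/c0.png

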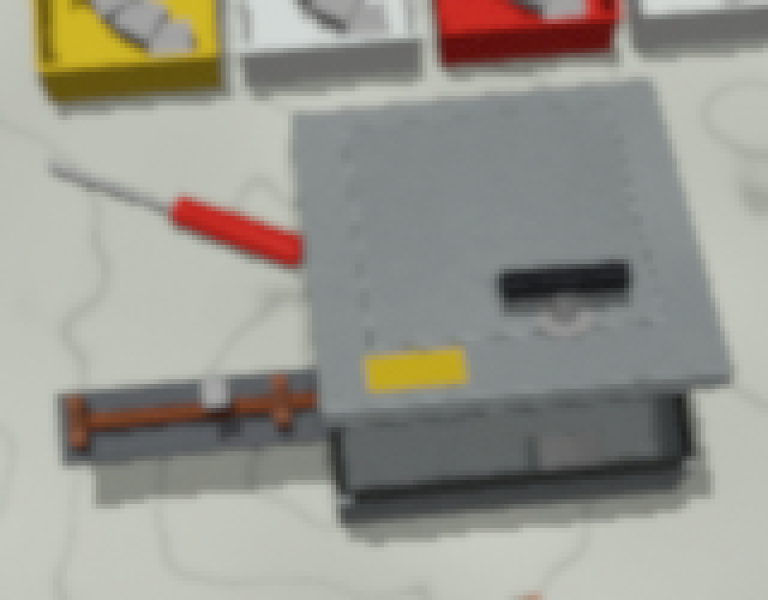

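The crop shows the T-bar at (565,280), the yellow patch at (415,370), the knob top at (215,392) and the staples at (78,420) and (283,405). The chest origin is at about (635,-90) with a yaw near 0. I'll move over the knob for a wrist look.

```bash
cat >> h.py <<'E'
def delta(p,yaw,s=None):
    "shift (cm, tool axes now) and turn (deg rotvec) to vertical pose p,yaw"
    s=s or r.sense(); R=Rn.from_euler('xyz',s['tcp_rot']); T=Rn.from_euler('xyz',[np.pi,0,yaw])
    print('cm',(R.inv().apply(np.array(p)-s['eef_pos'])/10).round(2),'deg',np.degrees((R.inv()*T).as_rotvec()).round(2))
def st():
    s=r.sense(); print('t',round(s['clock'],2),'p',np.round(s['eef_pos'],1),'rot',np.round(s['tcp_rot'],4),'F',np.round(s['contact_force'],1),'T',np.round(s['wrist_torque'],2),'op',round(s['opening'],3),'q',np.round(s['qpos'],2)); return s
E
python3 -c "
from h import *
st(); delta([560,130,300],np.pi)"
```

```text
t 1.05 p [247.9 573.7 231.3] rot [-3.1416  0.      2.7338] F [-0.7  0.   0.7] T [-0.01 -0.   -0.02] op 1.001 q [ 1.16  0.35  1.63 -0.    1.16 -0.  ]
cm [-46.25 -28.36  -6.87] deg [ -0.     0.   -23.37]
```

move_arm([
  {"rz":-7.79,"tz":-2.3},
  {"rz":-7.79,"tz":-2.3},
  {"rz":-7.79,"tz":-2.3},
  {"tx":-2.84,"ty":-4.03},
  {"tx":-2.84,"ty":-4.03},
  {"tx":-2.84,"ty":-4.03},
  {"tx":-2.84,"ty":-4.03},
  {"tx":-2.84,"ty":-4.03},
  {"tx":-2.84,"ty":-4.03},
  {"tx":-2.84,"ty":-4.03},
  {"tx":-2.84,"ty":-4.03},
  {"tx":-2.84,"ty":-4.03},
])

```text
invalid input
```

move_arm([
  {"tx":-2.84,"ty":-4.03,"gripper":0.0},
  {"tx":-2.84,"ty":-4.03},
  {},
  {},
])

```text
invalid input
```

```bash
python3 - <<'E'
from h import *
np.set_printoptions(precision=1,suppress=True)
s=st(); im,d=r.grab_frame('wrist'); cv2.imwrite('pics/w1.png',im[:,:,::-1]); np.save('w1.npy',d)
for q in ['bolt_knob','lid_press','t_grip']:
    for k in r.place_of(q,'wrist')[:2]: print(q,round(k['confidence'],2),np.array(k['location']),world('wrist',k['location'],d,s))
# knob top: z 155..175 near
P=cloud('wrist',d,np.ones(d.shape,bool),s)
m=(abs(P[:,0]-573)<40)&(abs(P[:,1]-104)<45)
K=P[m&(P[:,2]>157)&(P[:,2]<176)]; print('knob top',len(K),np.percentile(K,[3,50,97],axis=0).tolist() if len(K) else 0)
B=P[(P[:,0]>520)&(P[:,0]<620)&(P[:,1]>45)&(P[:,1]<230)&(P[:,2]>88)&(P[:,2]<104)]; print('bracket',len(B)); 
if len(B): print(np.percentile(B,[1,50,99],axis=0).tolist(),cv2.minAreaRect(B[:,:2].astype(np.float32)))
E
```

```text
t 1.05 p [247.9 573.7 231.3] rot [-3.1  0.   2.7] F [-0.7  0.   0.7] T [-0. -0. -0.] op 1.001 q [ 1.2  0.3  1.6 -0.   1.2 -0. ]
lid_press 0.32 [287.8 296.1] [387.2 481.2  37.6]
knob top 0 0
bracket 0
```

View pics/w1.png

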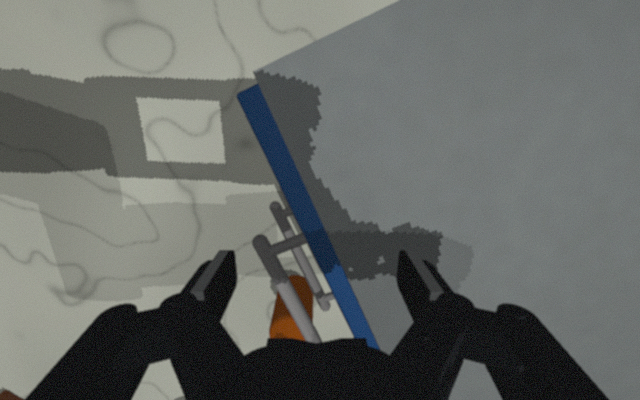

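The moves were refused and the arm stayed put; the picture shows only the drawer cabinet's handle and the bottle beneath. I'll send full rows.

move_arm([
  {"tx":0,"ty":0,"tz":-2.3,"rx":0,"ry":0,"rz":-7.79,"gripper":0},
  {"tx":0,"ty":0,"tz":-2.3,"rx":0,"ry":0,"rz":-7.79,"gripper":0},
  {"tx":0,"ty":0,"tz":-2.3,"rx":0,"ry":0,"rz":-7.79,"gripper":0},
  {"tx":-2.84,"ty":-4.03,"tz":0,"rx":0,"ry":0,"rz":0,"gripper":0},
  {"tx":-2.84,"ty":-4.03,"tz":0,"rx":0,"ry":0,"rz":0,"gripper":0},
  {"tx":-2.84,"ty":-4.03,"tz":0,"rx":0,"ry":0,"rz":0,"gripper":0},
  {"tx":-2.84,"ty":-4.03,"tz":0,"rx":0,"ry":0,"rz":0,"gripper":0},
  {"tx":-2.84,"ty":-4.03,"tz":0,"rx":0,"ry":0,"rz":0,"gripper":0},
  {"tx":-2.84,"ty":-4.03,"tz":0,"rx":0,"ry":0,"rz":0,"gripper":0},
  {"tx":-2.84,"ty":-4.03,"tz":0,"rx":0,"ry":0,"rz":0,"gripper":0},
  {"tx":-2.84,"ty":-4.03,"tz":0,"rx":0,"ry":0,"rz":0,"gripper":0},
  {"tx":-2.84,"ty":-4.03,"tz":0,"rx":0,"ry":0,"rz":0,"gripper":0},
], squeeze=60)

```text
clock: 2.45
eef_pos: [504.4, 209.3, 300.6]
tcp_rot: [3.141, 0.001, -3.142]
contact_force: [0.3, 0.6, -0.5]
opening: 0.498
```

move_arm([
  {"tx":-2.8,"ty":-4.0},
  {"tx":-2.8,"ty":-4.0},
  {"tz":0},
], squeeze=60)

```text
invalid input
```

```bash
cat > look.py <<'E'
from h import *
import sys
np.set_printoptions(precision=1,suppress=True)
s=st(); im,d=r.grab_frame('wrist'); cv2.imwrite(f'pics/{sys.argv[1]}.png',im[:,:,::-1]); np.save(f'{sys.argv[1]}.npy',d)
for q in ['bolt_knob','lid_press','t_grip']:
    for k in r.place_of(q,'wrist')[:2]: print(q,round(k['confidence'],2),np.array(k['location']),world('wrist',k['location'],d,s))
P=cloud('wrist',d,np.ones(d.shape,bool),s)
m=(abs(P[:,0]-573)<40)&(abs(P[:,1]-114)<55)
K=P[m&(P[:,2]>157)&(P[:,2]<176)]; print('knob top',len(K),np.percentile(K,[3,50,97],axis=0).tolist() if len(K) else 0)
B=P[(P[:,0]>520)&(P[:,0]<620)&(P[:,1]>45)&(P[:,1]<230)&(P[:,2]>88)&(P[:,2]<104)]; print('bracket',len(B)); 
if len(B): print(np.percentile(B,[1,50,99],axis=0).tolist(),cv2.minAreaRect(B[:,:2].astype(np.float32)))
E
python3 look.py w2
```

```text
t 2.45 p [504.4 209.3 300.6] rot [ 3.1  0.  -3.1] F [ 0.3  0.6 -0.5] T [0. 0. 0.] op 0.498 q [ 0.4  0.2  1.7  0.   1.2 -1.2]
bolt_knob 0.62 [243.9 220.6] [569.1 102.6 166.1]
lid_press 0.67 [275.4  36. ] [560.1 -28.6 240.3]
knob top 286 [[566.373601673969, 90.40973028973077, 158.6658526635], [573.3159313900433, 99.02337882937636, 166.33462769248865], [583.6617138580584, 105.60939935274008, 168.09104285453233]]
bracket 2712
[[550.528109943254, 48.99504997198326, 94.40204259294276], [565.1851330305511, 131.5143802858709, 99.03090716763516], [600.3766066586177, 205.19383958152488, 102.54296322172709]] ((575.7999877929688, 125.91462707519531), (51.055572509765625, 161.08580017089844), 0.2599141001701355)
```

View pics/w2.png

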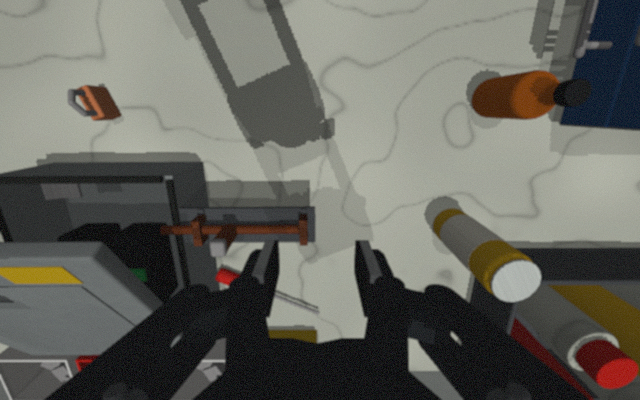

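The wrist view shows the knob at (222,242), the bolt along the bracket with staples at (198,228) and (303,228), and the lid at lower left. The knob is near (575,100), top z 166. Now I'll descend and grip.

move_arm([
  {"tx":-2.35,"ty":-3.64,"tz":0,"rx":0,"ry":0,"rz":0,"gripper":0},
  {"tx":-2.35,"ty":-3.64,"tz":0,"rx":0,"ry":0,"rz":0,"gripper":0},
  {"tx":-2.35,"ty":-3.64,"tz":0,"rx":0,"ry":0,"rz":0,"gripper":0},
  {"tx":0,"ty":0,"tz":3,"rx":0,"ry":0,"rz":0,"gripper":0},
  {"tx":0,"ty":0,"tz":3.5,"rx":0,"ry":0,"rz":0,"gripper":0},
  {"tx":0,"ty":0,"tz":2.5,"rx":0,"ry":0,"rz":0,"gripper":0},
], squeeze=60)

```text
clock: 3.25
eef_pos: [572.9, 103.1, 208.4]
tcp_rot: [3.141, -0.001, -3.14]
contact_force: [-0.6, -0.9, -0.5]
opening: 0.496
```

```bash
python3 - <<'E'
from h import *
np.set_printoptions(precision=1,suppress=True)
s=st(); im,d=r.grab_frame('wrist'); cv2.imwrite('pics/w3.png',im[:,:,::-1])
P=cloud('wrist',d,np.ones(d.shape,bool),s)
m=(abs(P[:,0]-573)<25)&(abs(P[:,1]-104)<25)
K=P[m&(P[:,2]>157)&(P[:,2]<176)]; print('knob',len(K),np.percentile(K,[3,50,97],axis=0) if len(K) else 0)
K=P[m&(P[:,2]>163)&(P[:,2]<176)]; print('knob',len(K),np.percentile(K,[3,50,97],axis=0) if len(K) else 0)
delta([575,100,134],np.pi,s)
E
```

```text
t 3.25 p [572.9 103.1 208.4] rot [ 3.1 -0.  -3.1] F [-0.6 -0.9 -0.5] T [ 0. -0. -0.] op 0.496 q [ 0.2  0.3  1.8  0.   1.1 -1.4]
knob 600 [[566.5  89.  159.6]
 [573.8  97.  166.6]
 [583.8 104.9 168.1]]
knob 552 [[566.7  89.  164.1]
 [574.6  97.  166.7]
 [583.9 104.9 168.1]]
cm [-0.2 -0.3  7.4] deg [ 0.  -0.1  0.1]
```

View pics/w3.png

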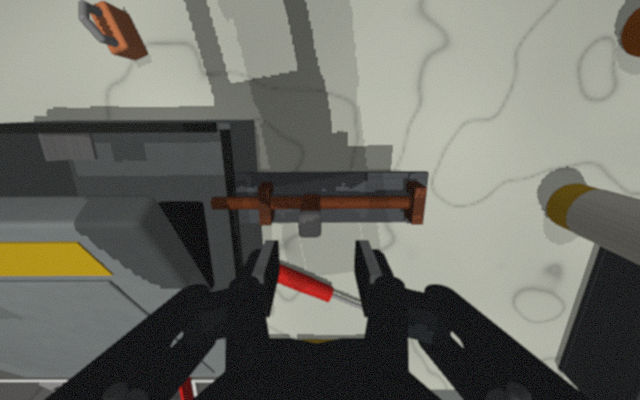

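The knob at (310,215) sits between the fingers at (265) and (365). Centre y is about 97. Next: descend and close.

move_arm([
  {"tx":-0.1,"ty":-0.4,"tz":3,"rx":0,"ry":0,"rz":0,"gripper":0},
  {"tx":0,"ty":0,"tz":2.8,"rx":0,"ry":0,"rz":0,"gripper":0},
  {"tx":0,"ty":0,"tz":1.5,"rx":0,"ry":0,"rz":0,"gripper":0},
  {"tx":0,"ty":0,"tz":0,"rx":0,"ry":0,"rz":0,"gripper":-1},
  {"tx":0,"ty":0,"tz":0,"rx":0,"ry":0,"rz":0,"gripper":-1},
  {"tx":0,"ty":0,"tz":0,"rx":0,"ry":0,"rz":0,"gripper":-1},
  {"tx":0,"ty":0,"tz":0,"rx":0,"ry":0,"rz":0,"gripper":-1},
], squeeze=60)

```text
clock: 4.0
eef_pos: [575.2, 98.4, 138.2]
tcp_rot: [3.141, 0.001, -3.141]
contact_force: [-1.6, 3.6, -1.4]
opening: 0.175
```

move_arm([
  {"tx":0,"ty":0.6,"tz":0,"rx":0,"ry":0,"rz":0,"gripper":-1},
  {"tx":0,"ty":0.4,"tz":0,"rx":0,"ry":0,"rz":0,"gripper":-1},
  {"tx":0,"ty":0,"tz":0,"rx":0,"ry":0,"rz":0,"gripper":-1},
], squeeze=60)

```text
clock: 4.3
eef_pos: [575.1, 106.5, 138.2]
tcp_rot: [-3.139, 0.0, -3.141]
contact_force: [-1.9, -8.7, 1.8]
opening: 0.171
```

move_arm([
  {"tx":0,"ty":-0.8,"tz":0,"rx":0,"ry":0,"rz":0,"gripper":-1},
  {"tx":0,"ty":0,"tz":0,"rx":0,"ry":0,"rz":0,"gripper":-1},
  {"tx":0,"ty":0.8,"tz":0,"rx":0,"ry":0,"rz":0,"gripper":-1},
  {"tx":0,"ty":0.4,"tz":0,"rx":0,"ry":0,"rz":0,"gripper":-1},
  {"tx":0,"ty":0,"tz":0,"rx":0,"ry":0,"rz":0,"gripper":-1},
], squeeze=60)

```text
clock: 4.8
eef_pos: [575.1, 107.6, 138.2]
tcp_rot: [-3.134, 0.0, -3.14]
contact_force: [-1.5, -23.7, 6.3]
opening: 0.174
```

move_arm([
  {"tx":0,"ty":-0.7,"tz":0,"rx":0,"ry":0,"rz":0,"gripper":-1},
  {"tx":0,"ty":-0.6,"tz":0,"rx":0,"ry":0,"rz":0,"gripper":-1},
  {"tx":0,"ty":0,"tz":0,"rx":0,"ry":0,"rz":0,"gripper":-1},
  {"tx":0,"ty":0.7,"tz":0,"rx":0,"ry":0,"rz":0,"gripper":-1},
  {"tx":0,"ty":0.7,"tz":0,"rx":0,"ry":0,"rz":0,"gripper":-1},
  {"tx":0,"ty":0,"tz":0,"rx":0,"ry":0,"rz":0,"gripper":-1},
  {"tx":0,"ty":-0.7,"tz":0,"rx":0,"ry":0,"rz":0,"gripper":-1},
  {"tx":0,"ty":-0.6,"tz":0,"rx":0,"ry":0,"rz":0,"gripper":-1},
  {"tx":0,"ty":0,"tz":0,"rx":0,"ry":0,"rz":0,"gripper":-1},
  {"tx":0,"ty":0.7,"tz":0,"rx":0,"ry":0,"rz":0,"gripper":-1},
  {"tx":0,"ty":0.7,"tz":0,"rx":0,"ry":0,"rz":0,"gripper":-1},
  {"tx":0,"ty":0,"tz":0,"rx":0,"ry":0,"rz":0,"gripper":-1},
], squeeze=60)

```text
clock: 6.0
eef_pos: [575.1, 112.2, 138.2]
tcp_rot: [-3.138, 0.0, -3.14]
contact_force: [-3.9, -11.8, 6.7]
opening: 0.172
```

move_arm([
  {"tx":0,"ty":-0.6,"tz":0,"rx":0,"ry":0,"rz":0,"gripper":-1},
  {"tx":0,"ty":-0.6,"tz":0,"rx":0,"ry":0,"rz":0,"gripper":-1},
  {"tx":0,"ty":0,"tz":0,"rx":0,"ry":0,"rz":0,"gripper":-1},
  {"tx":0,"ty":0.8,"tz":0,"rx":0,"ry":0,"rz":0,"gripper":-1},
  {"tx":0,"ty":0.8,"tz":0,"rx":0,"ry":0,"rz":0,"gripper":-1},
  {"tx":0,"ty":0,"tz":0,"rx":0,"ry":0,"rz":0,"gripper":-1},
  {"tx":0,"ty":-0.7,"tz":0,"rx":0,"ry":0,"rz":0,"gripper":-1},
  {"tx":0,"ty":-0.6,"tz":0,"rx":0,"ry":0,"rz":0,"gripper":-1},
  {"tx":0,"ty":0,"tz":0,"rx":0,"ry":0,"rz":0,"gripper":-1},
  {"tx":0,"ty":0.8,"tz":0,"rx":0,"ry":0,"rz":0,"gripper":-1},
  {"tx":0,"ty":0.7,"tz":0,"rx":0,"ry":0,"rz":0,"gripper":-1},
  {"tx":0,"ty":0,"tz":0,"rx":0,"ry":0,"rz":0,"gripper":-1},
], squeeze=60)

```text
clock: 7.2
eef_pos: [575.1, 119.9, 138.2]
tcp_rot: [-3.141, 0.0, -3.141]
contact_force: [-4.5, -2.7, 6.4]
opening: 0.175
```

move_arm([
  {"tx":0,"ty":0.6,"tz":0,"rx":0,"ry":0,"rz":0,"gripper":-1},
  {"tx":0,"ty":0,"tz":0,"rx":0,"ry":0,"rz":0,"gripper":-1},
], squeeze=60)

```text
clock: 7.4
eef_pos: [575.0, 123.2, 138.2]
tcp_rot: [-3.136, 0.0, -3.14]
contact_force: [-3.5, -17.3, 8.7]
opening: 0.173
```

move_arm([
  {"tx":0,"ty":-0.7,"tz":0,"rx":0,"ry":0,"rz":0,"gripper":-1},
  {"tx":0,"ty":-0.6,"tz":0,"rx":0,"ry":0,"rz":0,"gripper":-1},
  {"tx":0,"ty":0,"tz":0,"rx":0,"ry":0,"rz":0,"gripper":-1},
  {"tx":0,"ty":0.8,"tz":0,"rx":0,"ry":0,"rz":0,"gripper":-1},
  {"tx":0,"ty":0.8,"tz":0,"rx":0,"ry":0,"rz":0,"gripper":-1},
  {"tx":0,"ty":0,"tz":0,"rx":0,"ry":0,"rz":0,"gripper":-1},
  {"tx":0,"ty":-0.7,"tz":0,"rx":0,"ry":0,"rz":0,"gripper":-1},
  {"tx":0,"ty":-0.6,"tz":0,"rx":0,"ry":0,"rz":0,"gripper":-1},
  {"tx":0,"ty":0,"tz":0,"rx":0,"ry":0,"rz":0,"gripper":-1},
  {"tx":0,"ty":0.8,"tz":0,"rx":0,"ry":0,"rz":0,"gripper":-1},
  {"tx":0,"ty":0.8,"tz":0,"rx":0,"ry":0,"rz":0,"gripper":-1},
  {"tx":0,"ty":0,"tz":0,"rx":0,"ry":0,"rz":0,"gripper":-1},
], squeeze=60)

```text
clock: 8.6
eef_pos: [575.0, 124.6, 138.3]
tcp_rot: [-3.129, -0.001, -3.138]
contact_force: [-2.5, -42.3, 12.8]
opening: 0.175
```

move_arm([
  {"tx":0,"ty":-1.0,"tz":0,"rx":0,"ry":0,"rz":0,"gripper":-1},
  {"tx":0,"ty":-0.9,"tz":0,"rx":0,"ry":0,"rz":0,"gripper":-1},
  {"tx":0,"ty":0,"tz":0,"rx":0,"ry":0,"rz":0,"gripper":-1},
  {"tx":0,"ty":0.9,"tz":0,"rx":0,"ry":0,"rz":0,"gripper":-1},
  {"tx":0,"ty":0.8,"tz":0,"rx":0,"ry":0,"rz":0,"gripper":-1},
  {"tx":0,"ty":0,"tz":0,"rx":0,"ry":0,"rz":0,"gripper":-1},
  {"tx":0,"ty":-0.9,"tz":0,"rx":0,"ry":0,"rz":0,"gripper":-1},
  {"tx":0,"ty":-0.8,"tz":0,"rx":0,"ry":0,"rz":0,"gripper":-1},
  {"tx":0,"ty":0,"tz":0,"rx":0,"ry":0,"rz":0,"gripper":-1},
  {"tx":0,"ty":0.9,"tz":0,"rx":0,"ry":0,"rz":0,"gripper":-1},
  {"tx":0,"ty":0.8,"tz":0,"rx":0,"ry":0,"rz":0,"gripper":-1},
  {"tx":0,"ty":0,"tz":0,"rx":0,"ry":0,"rz":0,"gripper":-1},
], squeeze=60)

```text
clock: 9.8
eef_pos: [575.0, 129.5, 138.2]
tcp_rot: [-3.14, 0.0, -3.141]
contact_force: [-3.6, -5.8, 7.7]
opening: 0.172
```

move_arm([
  {"tx":0,"ty":0.7,"tz":0,"rx":0,"ry":0,"rz":0,"gripper":-1},
  {"tx":0,"ty":0,"tz":0,"rx":0,"ry":0,"rz":0,"gripper":-1},
  {"tx":0,"ty":-0.9,"tz":0,"rx":0,"ry":0,"rz":0,"gripper":-1},
  {"tx":0,"ty":-0.8,"tz":0,"rx":0,"ry":0,"rz":0,"gripper":-1},
  {"tx":0,"ty":0,"tz":0,"rx":0,"ry":0,"rz":0,"gripper":-1},
  {"tx":0,"ty":0.9,"tz":0,"rx":0,"ry":0,"rz":0,"gripper":-1},
  {"tx":0,"ty":0.8,"tz":0,"rx":0,"ry":0,"rz":0,"gripper":-1},
  {"tx":0,"ty":0,"tz":0,"rx":0,"ry":0,"rz":0,"gripper":-1},
], squeeze=60)

```text
clock: 10.6
eef_pos: [575.0, 136.4, 138.2]
tcp_rot: [-3.14, 0.0, -3.141]
contact_force: [-4.4, -5.5, 7.3]
opening: 0.174
```

move_arm([
  {"tx":0,"ty":0.5,"tz":0,"rx":0,"ry":0,"rz":0,"gripper":-1},
  {"tx":0,"ty":0.4,"tz":0,"rx":0,"ry":0,"rz":0,"gripper":-1},
  {"tx":0,"ty":0,"tz":0,"rx":0,"ry":0,"rz":0,"gripper":-1},
], squeeze=60)

```text
clock: 10.9
eef_pos: [575.0, 144.8, 138.2]
tcp_rot: [-3.139, 0.0, -3.141]
contact_force: [-3.8, -8.1, 8.8]
opening: 0.175
```

move_arm([
  {"tx":0,"ty":0.5,"tz":0,"rx":0,"ry":0,"rz":0,"gripper":-1},
  {"tx":0,"ty":0.5,"tz":0,"rx":0,"ry":0,"rz":0,"gripper":-1},
  {"tx":0,"ty":0,"tz":0,"rx":0,"ry":0,"rz":0,"gripper":-1},
], squeeze=60)

```text
clock: 11.2
eef_pos: [574.9, 152.6, 138.2]
tcp_rot: [-3.136, -0.0, -3.14]
contact_force: [-3.1, -20.4, 9.8]
opening: 0.178
```

move_arm([
  {"tx":0,"ty":0.4,"tz":0,"rx":0,"ry":0,"rz":0,"gripper":-1},
  {"tx":0,"ty":0,"tz":0,"rx":0,"ry":0,"rz":0,"gripper":-1},
  {"tx":0,"ty":0,"tz":0,"rx":0,"ry":0,"rz":0,"gripper":-1},
], squeeze=60)

```text
clock: 11.5
eef_pos: [574.8, 152.8, 138.2]
tcp_rot: [-3.13, -0.001, -3.14]
contact_force: [-2.9, -39.0, 14.2]
opening: 0.176
```

The bolt is at the end stop: 54.5 mm of travel and 39 N on it. I'll relax, release, rise and look.

move_arm([
  {"tx":0,"ty":-0.55,"tz":0,"rx":0,"ry":0,"rz":0,"gripper":-1},
  {"tx":0,"ty":0,"tz":0,"rx":0,"ry":0,"rz":0,"gripper":-0.1},
  {"tx":0,"ty":0,"tz":0,"rx":0,"ry":0,"rz":0,"gripper":-0.1},
  {"tx":0,"ty":0,"tz":0,"rx":0,"ry":0,"rz":0,"gripper":-0.1},
  {"tx":0,"ty":0,"tz":-3,"rx":0,"ry":0,"rz":0,"gripper":-0.1},
  {"tx":0,"ty":0,"tz":-4.5,"rx":0,"ry":0,"rz":0,"gripper":-0.1},
  {"tx":0,"ty":0,"tz":-4.5,"rx":0,"ry":0,"rz":0,"gripper":-1},
  {"tx":0,"ty":0,"tz":-4.5,"rx":0,"ry":0,"rz":0,"gripper":-1},
  {"tx":0,"ty":0,"tz":0,"rx":0,"ry":0,"rz":0,"gripper":-1},
], squeeze=60)

```text
clock: 12.4
eef_pos: [578.3, 155.8, 309.4]
tcp_rot: [3.139, 0.011, -3.141]
contact_force: [0.9, 0.6, -0.2]
opening: -0.003
```

```bash
python3 - <<'E'
from h import *
np.set_printoptions(precision=1,suppress=True)
s=st(); im,d=r.grab_frame('wrist'); cv2.imwrite('pics/w4.png',im[:,:,::-1])
P=cloud('wrist',d,np.ones(d.shape,bool),s)
m=(abs(P[:,0]-575)<25)&(abs(P[:,1]-130)<60)
K=P[m&(P[:,2]>163)&(P[:,2]<176)]; print('knob',len(K),np.percentile(K,[3,50,97],axis=0) if len(K) else 0)
for q in ['lid_press','t_grip']:
    for k in r.place_of(q,'wrist')[:2]: print(q,round(k['confidence'],2),np.array(k['location']),world('wrist',k['location'],d,s))
hsv=cv2.cvtColor(im,cv2.COLOR_RGB2HSV); Y=(hsv[...,0]>18)&(hsv[...,0]<32)&(hsv[...,1]>150)&(hsv[...,2]>100)
A=cloud('wrist',d,Y,s);A=A[(abs(A[:,0]-565)<60)&(abs(A[:,1]+31)<60)&(A[:,2]>180)]; print('yellow',len(A),np.percentile(A,[2,50,98],axis=0) if len(A) else 0, A.mean(0) if len(A) else 0)
delta([562,-31,275],np.pi,s)
E
```

```text
t 12.4 p [578.3 155.8 309.4] rot [ 3.1  0.  -3.1] F [ 0.9  0.6 -0.2] T [ 0. -0.  0.] op -0.003 q [ 0.3  0.2  1.6 -0.   1.3 -1.3]
knob 266 [[566.4 143.2 164.3]
 [574.6 151.7 166.7]
 [583.5 159.2 168.2]]
lid_press 0.67 [184.8  91.1] [560.  -27.8 234.1]
yellow 1854 [[546.  -57.  228.7]
 [557.  -28.3 235.5]
 [569.2   0.1 241.5]] [557.1 -28.3 235.4]
cm [  1.7 -18.7   3.4] deg [0.2 0.6 0. ]
```

View pics/w4.png

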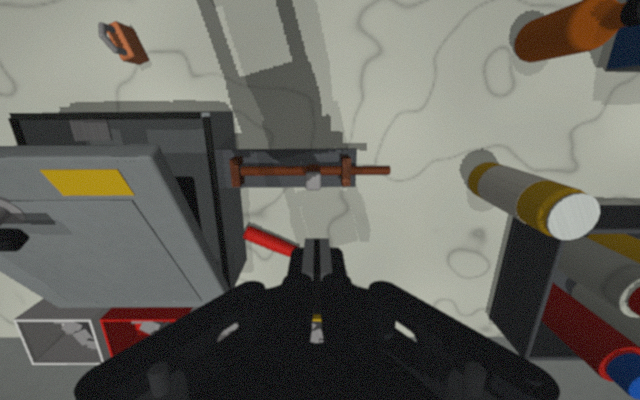

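The picture shows the bolt drawn back with its tip clear of the chest at (235,170), the knob at (313,180) and the patch at (87,183). Measured bolt travel is 54.7 mm. I'll now go over the patch.

move_arm([
  {"tx":0.5,"ty":-4.6,"tz":0,"rx":0,"ry":0,"rz":0,"gripper":-1},
  {"tx":0.5,"ty":-4.6,"tz":0,"rx":0,"ry":0,"rz":0,"gripper":-1},
  {"tx":0.5,"ty":-4.6,"tz":0,"rx":0,"ry":0,"rz":0,"gripper":-1},
  {"tx":0.5,"ty":-4.6,"tz":1.5,"rx":0,"ry":0,"rz":0,"gripper":-1},
  {"tx":0,"ty":0,"tz":3,"rx":0,"ry":0,"rz":0,"gripper":-1},
  {"tx":0,"ty":0,"tz":0,"rx":0,"ry":0,"rz":0,"gripper":-1},
  {"tx":0,"ty":0,"tz":0,"rx":0,"ry":0,"rz":0,"gripper":-1},
], squeeze=60)

```text
clock: 13.25
eef_pos: [554.3, -29.2, 256.2]
tcp_rot: [3.141, -0.003, -3.141]
contact_force: [-0.0, 0.1, 0.6]
opening: -0.003
```

move_arm([
  {"tx":0,"ty":0,"tz":1.0,"rx":0,"ry":0,"rz":0,"gripper":-1},
  {"tx":0.2,"ty":0,"tz":1.0,"rx":0,"ry":0,"rz":0,"gripper":-1},
  {"tx":0.4,"ty":0,"tz":1.0,"rx":0,"ry":0,"rz":0,"gripper":-1},
  {"tx":0.4,"ty":0,"tz":1.0,"rx":0,"ry":0,"rz":0,"gripper":-1},
  {"tx":0.5,"ty":0,"tz":1.1,"rx":0,"ry":0,"rz":0,"gripper":-1},
  {"tx":0.5,"ty":0,"tz":1.2,"rx":0,"ry":0,"rz":0,"gripper":-1},
  {"tx":0.4,"ty":0,"tz":1.2,"rx":0,"ry":0,"rz":0,"gripper":-1},
  {"tx":0.4,"ty":0,"tz":1.2,"rx":0,"ry":0,"rz":0,"gripper":-1},
  {"tx":0,"ty":0,"tz":0,"rx":0,"ry":0,"rz":0,"gripper":-1},
], squeeze=60)

```text
clock: 14.15
eef_pos: [525.2, -29.7, 168.3]
tcp_rot: [3.142, -0.004, -3.142]
contact_force: [0.5, 0.6, 0.1]
opening: -0.001
```

move_arm([
  {"tx":0.3,"ty":0,"tz":1.2,"rx":0,"ry":0,"rz":0,"gripper":-1},
  {"tx":0.2,"ty":0,"tz":1.2,"rx":0,"ry":0,"rz":0,"gripper":-1},
  {"tx":0.1,"ty":0,"tz":1.0,"rx":0,"ry":0,"rz":0,"gripper":-1},
  {"tx":0,"ty":0,"tz":0.5,"rx":0,"ry":0,"rz":0,"gripper":-1},
  {"tx":0,"ty":0,"tz":0.2,"rx":0,"ry":0,"rz":0,"gripper":-1},
  {"tx":0,"ty":0,"tz":0,"rx":0,"ry":0,"rz":0,"gripper":-1},
], squeeze=60)

```text
clock: 14.75
eef_pos: [520.9, -29.6, 129.0]
tcp_rot: [3.142, -0.001, -3.142]
contact_force: [0.2, -0.3, 0.2]
opening: -0.0
```

move_arm([
  {"tx":0,"ty":0,"tz":0.3,"rx":0,"ry":0,"rz":0,"gripper":-1},
  {"tx":0,"ty":0,"tz":0,"rx":0,"ry":0,"rz":0,"gripper":-1},
], squeeze=60)

```text
clock: 14.95
eef_pos: [521.3, -29.6, 126.5]
tcp_rot: [-3.142, 0.001, -3.141]
contact_force: [-0.6, 1.1, -0.3]
opening: 0.002
```

```bash
cat > lid.py <<'E'
from h import *
import sys
np.set_printoptions(precision=1,suppress=True)
s=st(); im,d=r.grab_frame('top'); cv2.imwrite(f'pics/{sys.argv[1]}.png',im[:,:,::-1])
P=cloud('top',d,np.ones(d.shape,bool))
L=P[(P[:,0]>525)&(P[:,0]<755)&(P[:,1]>-205)&(P[:,1]<25)&(P[:,2]>105)&(P[:,2]<235)]
Q=L
for _ in range(8):
    c=Q.mean(0);n=np.linalg.svd(Q-c,full_matrices=False)[2][2];n*=np.sign(n[2]);Q=L[abs((L-c)@n)<5]
print('lid tilt',round(np.arctan2(n[0],n[2]),4),len(Q),len(L),'centre',c,'x range',np.percentile(Q[:,0],[1,99]))
for q in ['t_grip','lid_press','bolt_knob']:
    for k in r.place_of(q,'top')[:1]: print(q,round(k['confidence'],2),world('top',k['location'],d))
E
python3 lid.py top1
```

```text
t 14.95 p [521.3 -29.6 126.5] rot [-3.1  0.  -3.1] F [-0.6  1.1 -0.3] T [-0. -0.  0.] op 0.002 q [-0.1  0.3  1.9  0.   0.9 -1.6]
lid tilt 0.018 2452 2740 centre [ 675.4 -114.4  126. ] x range [529.5 753.6]
t_grip 0.39 [464.3 -77.3 574.8]
lid_press 0.7 [483.5 -24.3 370.1]
bolt_knob 0.51 [569.9 153.6 165.1]
```

move_arm([
  {"tx":0,"ty":0,"tz":0.3,"rx":0,"ry":0,"rz":0,"gripper":-1},
  {"tx":0,"ty":0,"tz":0,"rx":0,"ry":0,"rz":0,"gripper":-1},
], squeeze=60)

```text
clock: 15.35
eef_pos: [521.1, -29.6, 123.8]
tcp_rot: [-3.142, 0.0, -3.142]
contact_force: [-2.4, 0.5, 9.5]
opening: -0.002
```

move_arm([
  {"tx":0,"ty":0,"tz":0.1,"rx":0,"ry":0,"rz":0,"gripper":-1},
  {"tx":0,"ty":0,"tz":0,"rx":0,"ry":0,"rz":0,"gripper":-1},
  {"tx":0,"ty":0,"tz":-2,"rx":0,"ry":0,"rz":0,"gripper":-1},
  {"tx":0,"ty":0,"tz":-4,"rx":0,"ry":0,"rz":8.5,"gripper":-1},
  {"tx":0,"ty":0,"tz":-4,"rx":0,"ry":0,"rz":8.5,"gripper":0},
  {"tx":0,"ty":0,"tz":-4,"rx":0,"ry":0,"rz":8.5,"gripper":0},
  {"tx":0,"ty":0,"tz":0,"rx":0,"ry":0,"rz":8.5,"gripper":0},
  {"tx":0,"ty":0,"tz":0,"rx":0,"ry":0,"rz":8.5,"gripper":0},
  {"tx":0,"ty":0,"tz":0,"rx":0,"ry":0,"rz":8.5,"gripper":0},
  {"tx":0,"ty":0,"tz":0,"rx":0,"ry":0,"rz":8.5,"gripper":0},
  {"tx":0,"ty":0,"tz":0,"rx":0,"ry":0,"rz":8.5,"gripper":0},
  {"tx":0,"ty":0,"tz":0,"rx":0,"ry":0,"rz":8.5,"gripper":0},
], squeeze=60)

```text
clock: 16.55
eef_pos: [520.9, -29.6, 262.2]
tcp_rot: [-3.141, -0.0, 1.8]
contact_force: [0.4, 0.4, 0.8]
opening: 0.497
```

move_arm([
  {"tx":0,"ty":0,"tz":0,"rx":0,"ry":0,"rz":8.5,"gripper":0},
  {"tx":0,"ty":0,"tz":0,"rx":0,"ry":0,"rz":5,"gripper":0},
  {"tx":-2,"ty":0,"tz":0,"rx":0,"ry":0,"rz":0,"gripper":0},
  {"tx":0,"ty":0,"tz":0,"rx":0,"ry":0,"rz":0,"gripper":0},
  {"tx":0,"ty":0,"tz":0,"rx":0,"ry":0,"rz":0,"gripper":0},
], squeeze=60)

```text
clock: 17.05
eef_pos: [520.9, -49.6, 262.2]
tcp_rot: [-3.141, -0.0, 1.57]
contact_force: [-0.3, 0.4, 0.7]
opening: 0.502
```

```bash
python3 lid.py top2; python3 - <<'E'
from h import *
np.set_printoptions(precision=1,suppress=True)
s=st(); im,d=r.grab_frame('wrist'); cv2.imwrite('pics/w5.png',im[:,:,::-1])
P=cloud('wrist',d,np.ones(d.shape,bool),s)
K=P[(abs(P[:,0]-550)<50)&(abs(P[:,1]+124)<65)&(P[:,2]>155)&(P[:,2]<172)]; print('T top',len(K),np.percentile(K,[3,50,97],axis=0),cv2.minAreaRect(K[:,:2].astype(np.float32)))
for k in r.place_of('t_grip','wrist')[:2]: print(round(k['confidence'],2),k['location'],world('wrist',k['location'],d,s))
E
```

```text
t 17.05 p [520.9 -49.6 262.2] rot [-3.1 -0.   1.6] F [-0.3  0.4  0.7] T [-0.  -0.  -0.1] op 0.502 q [-0.1  0.2  1.8  0.   1.2 -0.1]
lid tilt 0.0168 1178 1351 centre [665.8 -78.9 125.8] x range [526.4 754.4]
t_grip 0.38 [ 551.  -130.1  167.8]
lid_press 0.71 [522.5 -42.4 131.6]
bolt_knob 0.69 [570.5 156.8 163.5]
t 17.25 p [521.  -49.2 262.2] rot [-3.1 -0.   1.6] F [ 0.7 -0.7  0.3] T [0. 0. 0.] op 0.499 q [-0.1  0.2  1.8  0.   1.2 -0.1]
T top 1044 [[ 546.2 -159.3  158.5]
 [ 551.9 -120.7  169.2]
 [ 558.9  -84.   170.4]] ((552.9295043945312, -123.06307983398438), (79.50450134277344, 14.886298179626465), 89.29096221923828)
0.73 [270.9, 349.7] [ 554.1 -121.9  169.5]
```

View pics/w5.png

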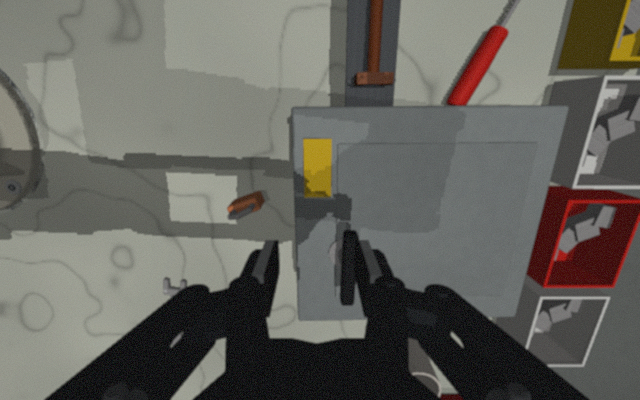

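The lid lies at about 0.017 rad, on its gasket. The T-bar is at (348,265) in the picture, centre (552.5,-123), top z 169.5. Next I'll grip it.

move_arm([
  {"tx":-3.7,"ty":1.6,"tz":0,"rx":0,"ry":0,"rz":0,"gripper":0},
  {"tx":-3.7,"ty":1.6,"tz":0,"rx":0,"ry":0,"rz":0,"gripper":0},
  {"tx":0,"ty":0,"tz":3,"rx":0,"ry":0,"rz":0,"gripper":0},
  {"tx":0,"ty":0,"tz":4,"rx":0,"ry":0,"rz":0,"gripper":0},
  {"tx":0,"ty":0,"tz":3.0,"rx":0,"ry":0,"rz":0,"gripper":0},
  {"tx":0,"ty":0,"tz":1.8,"rx":0,"ry":0,"rz":0,"gripper":0},
  {"tx":0,"ty":0,"tz":0,"rx":0,"ry":0,"rz":0,"gripper":0},
  {"tx":0,"ty":0,"tz":0,"rx":0,"ry":0,"rz":0,"gripper":-1},
  {"tx":0,"ty":0,"tz":0,"rx":0,"ry":0,"rz":0,"gripper":-1},
  {"tx":0,"ty":0,"tz":0,"rx":0,"ry":0,"rz":0,"gripper":-1},
  {"tx":0,"ty":0,"tz":0,"rx":0,"ry":0,"rz":0,"gripper":-1},
], squeeze=60)

```text
clock: 18.45
eef_pos: [552.8, -123.7, 145.4]
tcp_rot: [3.142, 0.0, 1.571]
contact_force: [-5.5, -0.1, 5.4]
opening: 0.147
```

move_arm([
  {"tx":0,"ty":0,"tz":0.03,"rx":0,"ry":0,"rz":5,"gripper":-1},
  {"tx":0,"ty":0,"tz":0.03,"rx":0,"ry":0,"rz":6,"gripper":-1},
  {"tx":0,"ty":0,"tz":0.03,"rx":0,"ry":0,"rz":6,"gripper":-1},
  {"tx":0,"ty":0,"tz":0.03,"rx":0,"ry":0,"rz":6,"gripper":-1},
  {"tx":0,"ty":0,"tz":0.03,"rx":0,"ry":0,"rz":6,"gripper":-1},
  {"tx":0,"ty":0,"tz":0,"rx":0,"ry":0,"rz":0,"gripper":-1},
], squeeze=60)

```text
clock: 19.05
eef_pos: [552.3, -123.6, 144.1]
tcp_rot: [-3.141, 0.001, 1.061]
contact_force: [-8.9, 0.3, 11.1]
opening: 0.152
```

```bash
python3 -c "
from h import *
st()"
```

```text
t 19.05 p [ 552.3 -123.6  144.1] rot [-3.1408e+00  6.0000e-04  1.0613e+00] F [-8.9  0.3 11.1] T [-0.01  1.57 -0.02] op 0.152 q [-0.22  0.36  1.84 -0.    0.94  0.29]
```

move_arm([
  {"tx":0,"ty":0,"tz":0.03,"rx":0,"ry":0,"rz":6,"gripper":-1},
  {"tx":0,"ty":0,"tz":0.03,"rx":0,"ry":0,"rz":6,"gripper":-1},
  {"tx":0,"ty":0,"tz":0.03,"rx":0,"ry":0,"rz":6,"gripper":-1},
  {"tx":0,"ty":0,"tz":0.03,"rx":0,"ry":0,"rz":6,"gripper":-1},
  {"tx":0,"ty":0,"tz":0.03,"rx":0,"ry":0,"rz":6,"gripper":-1},
  {"tx":0,"ty":0,"tz":0.03,"rx":0,"ry":0,"rz":6,"gripper":-1},
  {"tx":0,"ty":0,"tz":0.03,"rx":0,"ry":0,"rz":6,"gripper":-1},
  {"tx":0,"ty":0,"tz":0,"rx":0,"ry":0,"rz":6,"gripper":-1},
  {"tx":0,"ty":0,"tz":0,"rx":0,"ry":0,"rz":5,"gripper":-1},
  {"tx":0,"ty":0,"tz":0,"rx":0,"ry":0,"rz":0,"gripper":-1},
  {"tx":0,"ty":0,"tz":0,"rx":0,"ry":0,"rz":0,"gripper":-1},
], squeeze=60)

```text
clock: 20.15
eef_pos: [551.3, -123.2, 141.5]
tcp_rot: [-3.141, 0.003, 0.14]
contact_force: [-11.3, 2.0, 10.0]
opening: 0.153
```

```bash
python3 -c "
from h import *
st()"
```

```text
t 20.15 p [ 551.3 -123.2  141.5] rot [-3.1406e+00  2.9000e-03  1.3970e-01] F [-11.3   2.   10. ] T [0.11 1.77 0.11] op 0.153 q [-0.22  0.37  1.84 -0.    0.94  1.21]
```

move_arm([
  {"tx":0,"ty":0,"tz":0,"rx":0,"ry":0,"rz":3,"gripper":-1},
  {"tx":0,"ty":0,"tz":0,"rx":0,"ry":0,"rz":2,"gripper":-1},
  {"tx":0,"ty":0,"tz":0,"rx":0,"ry":0,"rz":2,"gripper":-1},
  {"tx":0,"ty":0,"tz":0,"rx":0,"ry":0,"rz":0,"gripper":-1},
], squeeze=60)

```text
clock: 20.55
eef_pos: [550.6, -123.2, 141.5]
tcp_rot: [-3.141, 0.005, 0.019]
contact_force: [-13.3, 1.9, 13.0]
opening: 0.151
```

```bash
python3 -c "
from h import *
st()"
```

```text
t 20.55 p [ 550.6 -123.2  141.5] rot [-3.1413  0.0045  0.019 ] F [-13.3   1.9  13. ] T [0.47 2.27 1.31] op 0.151 q [-0.22  0.36  1.84 -0.    0.94  1.33]
```

move_arm([
  {"tx":0,"ty":0,"tz":0,"rx":0,"ry":0,"rz":0,"gripper":0},
  {"tx":0,"ty":0,"tz":0,"rx":0,"ry":0,"rz":0,"gripper":0},
  {"tx":0,"ty":0,"tz":0,"rx":0,"ry":0,"rz":0,"gripper":0},
  {"tx":0,"ty":0,"tz":-2,"rx":0,"ry":0,"rz":0,"gripper":0},
  {"tx":0,"ty":0,"tz":-4,"rx":0,"ry":0,"rz":0,"gripper":0},
  {"tx":0,"ty":0,"tz":-4,"rx":0,"ry":0,"rz":0,"gripper":0},
  {"tx":-4,"ty":0,"tz":-3,"rx":0,"ry":0,"rz":0,"gripper":0},
  {"tx":-5,"ty":0,"tz":0,"rx":0,"ry":0,"rz":0,"gripper":0},
  {"tx":-5,"ty":0,"tz":0,"rx":0,"ry":0,"rz":0,"gripper":0},
  {"tx":0,"ty":0,"tz":0,"rx":0,"ry":0,"rz":0,"gripper":0},
  {"tx":0,"ty":0,"tz":0,"rx":0,"ry":0,"rz":0,"gripper":0},
], squeeze=60)

```text
clock: 21.65
eef_pos: [413.1, -126.3, 271.5]
tcp_rot: [3.141, -0.003, 0.017]
contact_force: [0.3, 0.3, 0.9]
opening: 0.498
```

```bash
python3 lid.py top3; python3 - <<'E'
from h import *
np.set_printoptions(precision=1,suppress=True)
im,d=r.grab_frame('top')
P=cloud('top',d,np.ones(d.shape,bool))
K=P[(abs(P[:,0]-552)<60)&(abs(P[:,1]+123)<60)&(P[:,2]>152)&(P[:,2]<175)]; print('T top',len(K),np.percentile(K,[3,50,97],axis=0),cv2.minAreaRect(K[:,:2].astype(np.float32)))
s=st(); im2,d2=r.grab_frame('wrist')
for q in ['spray_can','oil_bottle','screw_jar']:
    for k in r.place_of(q,'top')[:1]: print(q,round(k['confidence'],2),world('top',k['location'],d))
a=cv2.resize(im[100:300,140:460],(640,400),interpolation=cv2.INTER_CUBIC)
cv2.imwrite('pics/fin.png',cv2.resize(np.vstack([a,im2]),None,fx=.75,fy=.75)[:,:,::-1])
E
```

```text
t 21.65 p [ 413.1 -126.3  271.5] rot [ 3.1 -0.   0. ] F [0.3 0.3 0.9] T [ 0. -0.  0.] op 0.498 q [-0.3 -0.   2.   0.   1.2  1.2]
lid tilt 0.0008 4064 4583 centre [645.7 -82.3 124.5] x range [528.1 752.2]
t_grip 0.38 [452.2 -71.  644.9]
lid_press 0.78 [523.7 -46.  123.2]
bolt_knob 0.69 [573.1 147.6 161.9]
T top 67 [[ 544.  -125.3  156.9]
 [ 571.4 -117.2  165.2]
 [ 590.  -109.5  169.2]] ((565.7525634765625, -118.68714904785156), (52.876129150390625, 14.469300270080566), 10.58796215057373)
t 21.9 p [ 414.2 -126.1  270.6] rot [-3.1 -0.   0. ] F [-0.1  0.1  0.1] T [-0.1  0.  -0.1] op 0.498 q [-0.3  0.   2.   0.   1.2  1.2]
spray_can 0.91 [590.5 421.4  44.3]
oil_bottle 0.6 [403.2 442.3  71.4]
screw_jar 0.8 [ 514.2 -392.    81. ]
```

View pics/fin.png

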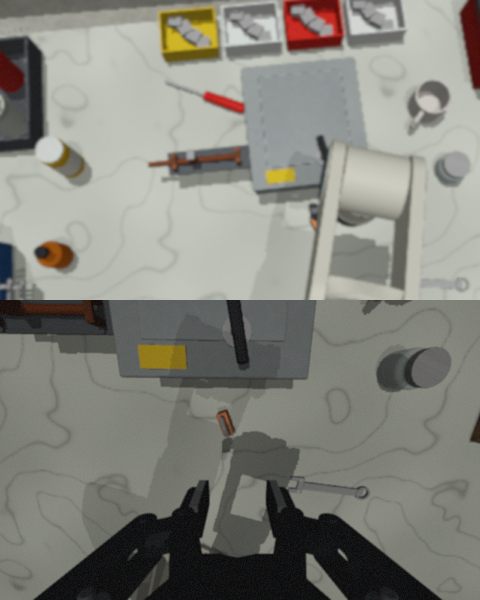

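The bar is nearly square to the edge, the lid tilt is 0.001 rad and the bystanders are standing. I'll measure the bar's angle more precisely.

```bash
python3 - <<'E'
from h import *
np.set_printoptions(precision=3,suppress=True)
s=st(); im,d=r.grab_frame('wrist')
v,u=np.mgrid[:400,:640]
M=(im.max(2)<60)&(v<110)&(u>280)&(u<345)
P=cloud('wrist',d,M,s); K=P[(P[:,2]>150)&(P[:,2]<172)]
print(len(K),np.percentile(K,[3,50,97],axis=0).round(1)); K=K[K[:,2]>160]
vx,vy,_,_=cv2.fitLine(K[:,:2].astype(np.float32),cv2.DIST_HUBER,0,.01,.01).ravel(); print('bar angle from x (rad)',np.arctan(vy/vx), cv2.minAreaRect(K[:,:2].astype(np.float32)))
E
```

```text
t 22.1 p [ 413.4 -126.   270.4] rot [-3.141  0.001  0.018] F [ 0.2  0.6 -0.2] T [ 0.02  0.02 -0.07] op 0.502 q [-0.3   0.    1.97  0.    1.17  1.25]
1435 [[ 514.5 -135.   162.6]
 [ 543.6 -125.3  165.2]
 [ 570.2 -116.   166.6]]
bar angle from x (rad) 0.20313273 ((543.2123413085938, -125.55366516113281), (61.74431228637695, 14.025080680847168), 11.165324211120605)
```

The bar stands at 0.20 rad from square, a turn of about 1.37 against 1.45 for the stop, so the pads may have slipped. I'll regrip aligned to the bar and finish the turn.

move_arm([
  {"tx":4.6,"ty":0,"tz":0,"rx":0,"ry":0,"rz":0,"gripper":0},
  {"tx":4.6,"ty":0,"tz":0,"rx":0,"ry":0,"rz":0,"gripper":0},
  {"tx":4.6,"ty":0,"tz":0,"rx":0,"ry":0,"rz":0,"gripper":0},
  {"tx":0,"ty":0,"tz":2,"rx":0,"ry":0,"rz":-5.2,"gripper":0},
  {"tx":0,"ty":0,"tz":3,"rx":0,"ry":0,"rz":-5.2,"gripper":0},
  {"tx":0,"ty":0,"tz":3.5,"rx":0,"ry":0,"rz":0,"gripper":0},
  {"tx":0,"ty":0,"tz":0,"rx":0,"ry":0,"rz":0,"gripper":0},
], squeeze=60)

```text
clock: 22.85
eef_pos: [548.2, -122.9, 181.4]
tcp_rot: [-3.138, 0.007, 0.199]
contact_force: [-0.5, -0.3, 0.2]
opening: 0.501
```

```bash
python3 -c "
from h import *
s=st(); delta([551,-123.3,140.5],0.20,s)"
```

```text
t 22.85 p [ 548.2 -122.9  181.4] rot [-3.1383  0.0074  0.1991] F [-0.5 -0.3  0.2] T [0.09 0.05 0.03] op 0.501 q [-0.22  0.31  1.81 -0.    1.02  1.15]
cm [0.3  0.11 4.08] deg [-0.19  0.42 -0.05]
```

move_arm([
  {"tx":0.1,"ty":0.05,"tz":2.2,"rx":0,"ry":0,"rz":0,"gripper":0},
  {"tx":0,"ty":0,"tz":1.6,"rx":0,"ry":0,"rz":0,"gripper":0},
  {"tx":0,"ty":0,"tz":0,"rx":0,"ry":0,"rz":0,"gripper":0},
  {"tx":0,"ty":0,"tz":0,"rx":0,"ry":0,"rz":0,"gripper":-1},
  {"tx":0,"ty":0,"tz":0,"rx":0,"ry":0,"rz":0,"gripper":-1},
  {"tx":0,"ty":0,"tz":0,"rx":0,"ry":0,"rz":0,"gripper":-1},
  {"tx":0,"ty":0,"tz":0,"rx":0,"ry":0,"rz":0,"gripper":-1},
], squeeze=90)

```text
clock: 23.55
eef_pos: [552.8, -123.0, 149.5]
tcp_rot: [-3.141, -0.002, 0.199]
contact_force: [-1.3, 7.5, 5.6]
opening: 0.133
```

```bash
python3 -c "
from h import *
s=st()"
```

```text
t 23.55 p [ 552.8 -123.   149.5] rot [-3.1405e+00 -2.0000e-03  1.9850e-01] F [-1.3  7.5  5.6] T [ 1.09  0.27 -0.03] op 0.133 q [-0.22  0.35  1.84  0.    0.95  1.15]
```

move_arm([
  {"tx":0,"ty":0,"tz":0,"rx":0,"ry":0,"rz":2,"gripper":-1},
  {"tx":0,"ty":0,"tz":0,"rx":0,"ry":0,"rz":1,"gripper":-1},
  {"tx":0,"ty":0,"tz":0,"rx":0,"ry":0,"rz":0,"gripper":-1},
], squeeze=90)

```text
clock: 23.85
eef_pos: [552.8, -123.0, 149.6]
tcp_rot: [-3.141, -0.002, 0.146]
contact_force: [-0.7, 5.8, 5.2]
opening: 0.138
```

```bash
python3 -c "
from h import *
s=st()"
```

```text
t 23.85 p [ 552.8 -123.   149.6] rot [-3.1406e+00 -2.0000e-03  1.4570e-01] F [-0.7  5.8  5.2] T [1.07 0.25 0.  ] op 0.138 q [-0.22  0.35  1.84  0.    0.95  1.2 ]
```

move_arm([
  {"tx":0,"ty":0,"tz":0,"rx":0,"ry":0,"rz":1.5,"gripper":-1},
  {"tx":0,"ty":0,"tz":0,"rx":0,"ry":0,"rz":1.5,"gripper":-1},
  {"tx":0,"ty":0,"tz":0,"rx":0,"ry":0,"rz":0,"gripper":-1},
], squeeze=90)

```text
clock: 24.15
eef_pos: [552.8, -123.0, 149.5]
tcp_rot: [-3.141, -0.002, 0.095]
contact_force: [-1.6, 6.2, 5.8]
opening: 0.134
```

```bash
python3 -c "
from h import *
s=st()"
```

```text
t 24.15 p [ 552.8 -123.   149.5] rot [-3.1409e+00 -1.7000e-03  9.4800e-02] F [-1.6  6.2  5.8] T [1.17 0.23 0.92] op 0.134 q [-0.22  0.35  1.84  0.    0.95  1.25]
```

move_arm([
  {"tx":0,"ty":0,"tz":0,"rx":0,"ry":0,"rz":1,"gripper":-1},
  {"tx":0,"ty":0,"tz":0,"rx":0,"ry":0,"rz":0,"gripper":-1},
  {"tx":0,"ty":0,"tz":0,"rx":0,"ry":0,"rz":-1.2,"gripper":-1},
  {"tx":0,"ty":0,"tz":0,"rx":0,"ry":0,"rz":0,"gripper":-1},
], squeeze=90)

```text
clock: 24.55
eef_pos: [552.8, -123.0, 149.5]
tcp_rot: [-3.141, -0.002, 0.1]
contact_force: [-2.4, 5.1, 6.4]
opening: 0.134
```

```bash
python3 -c "
from h import *
s=st()"
```

```text
t 24.55 p [ 552.8 -123.   149.5] rot [-3.1409e+00 -1.7000e-03  9.9800e-02] F [-2.4  5.1  6.4] T [1.01 0.24 0.82] op 0.134 q [-0.22  0.35  1.84  0.    0.95  1.25]
```

Torque is still 0.82 N m clockwise at yaw 0.10, so the bar is held against its stop. Release, lift and back away.

move_arm([
  {"tx":0,"ty":0,"tz":0,"rx":0,"ry":0,"rz":0,"gripper":0},
  {"tx":0,"ty":0,"tz":0,"rx":0,"ry":0,"rz":0,"gripper":0},
  {"tx":0,"ty":0,"tz":0,"rx":0,"ry":0,"rz":0,"gripper":0},
  {"tx":0,"ty":0,"tz":-2,"rx":0,"ry":0,"rz":0,"gripper":0},
  {"tx":0,"ty":0,"tz":-4,"rx":0,"ry":0,"rz":0,"gripper":0},
  {"tx":0,"ty":0,"tz":-4,"rx":0,"ry":0,"rz":0,"gripper":0},
  {"tx":-4,"ty":0,"tz":-3,"rx":0,"ry":0,"rz":0,"gripper":0},
  {"tx":-5,"ty":0,"tz":0,"rx":0,"ry":0,"rz":0,"gripper":0},
  {"tx":-4,"ty":0,"tz":0,"rx":0,"ry":0,"rz":0,"gripper":0},
  {"tx":0,"ty":0,"tz":0,"rx":0,"ry":0,"rz":0,"gripper":0},
  {"tx":0,"ty":0,"tz":0,"rx":0,"ry":0,"rz":0,"gripper":0},
], squeeze=60)

```text
clock: 25.65
eef_pos: [422.6, -137.0, 278.4]
tcp_rot: [3.141, -0.002, 0.097]
contact_force: [0.1, -0.7, 0.7]
opening: 0.5
```

```bash
python3 - <<'E'
from h import *
np.set_printoptions(precision=3,suppress=True)
s=st(); im,d=r.grab_frame('wrist'); cv2.imwrite('pics/w6.png',im[:,:,::-1])
P=cloud('wrist',d,im.max(2)<70,s); K=P[(P[:,2]>160)&(P[:,2]<170)&(abs(P[:,0]-551)<50)&(abs(P[:,1]+123)<40)]
print(len(K),np.percentile(K,[3,50,97],axis=0).round(1))
vx,vy,_,_=cv2.fitLine(K[:,:2].astype(np.float32),cv2.DIST_HUBER,0,.01,.01).ravel(); print('bar angle from x',np.arctan(vy/vx), cv2.minAreaRect(K[:,:2].astype(np.float32)))
L=cloud('wrist',d,np.ones(d.shape,bool),s); L=L[(L[:,2]>112)&(L[:,2]<135)&(L[:,0]>500)&(L[:,1]<30)&(L[:,1]>-212)]
# free edge direction
b=np.arange(-195,20,10); e=[np.percentile(L[(abs(L[:,1]-y)<5),0],1) for y in b if (abs(L[:,1]-y)<5).sum()>20]; bb=[y for y in b if (abs(L[:,1]-y)<5).sum()>20]
print('edge slope dx/dy',np.polyfit(bb,e,1), 'lid z',np.median(L[:,2]))
E
python3 lid.py top4
```

```text
t 25.65 p [ 422.6 -137.   278.4] rot [ 3.141 -0.002  0.097] F [ 0.1 -0.7  0.7] T [ 0.01 -0.04  0.  ] op 0.5 q [-0.32  0.01  1.94  0.    1.18  1.16]
1589 [[ 515.1 -132.6  162.8]
 [ 550.3 -124.2  165.1]
 [ 581.4 -115.6  166.7]]
bar angle from x 0.12587494 ((548.1272583007812, -124.3280029296875), (71.39202117919922, 13.983078956604004), 7.147264003753662)
edge slope dx/dy [ -0.001 500.985] lid z 124.31753275074828
t 25.7 p [ 423.4 -137.   278.3] rot [ 3.1 -0.   0.1] F [ 0.4  0.5 -0. ] T [0. 0. 0.] op 0.502 q [-0.3  0.   1.9  0.   1.2  1.2]
lid tilt 0.0015 3948 4520 centre [648.2 -80.2 124.5] x range [528.4 752.7]
t_grip 0.52 [ 555.5 -121.6  165.4]
lid_press 0.91 [523.9 -42.8 123.8]
bolt_knob 0.76 [569.7 153.6 165.8]
```

View pics/w6.png

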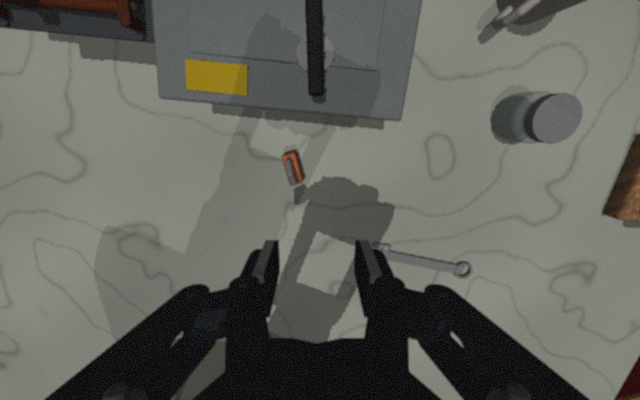

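The bar now stands at 0.125 rad from square, a turn of about 1.45, which is the stop. The lid is shut, the jar stands and the robot touches nothing. Handing in.

```bash
python3 -c "
from rig import r
print(r.sign_off())"
```

```text
the job is handed in; nothing more can be done
None
```

The job is finished and handed in at about 26 s of the 59 s limit; no verdict was reported.

- **Bolt:** I worked it free in about 8 outward strokes and drew it to its end stop. The knob moved 54.7 mm by camera, and it held dead against a 39 N pull.
- **Lid:** I pressed it down to about 0.017 rad on the gasket. After latching it measures about 0.001 rad.
- **T-handle:** The first turn looked complete, but the camera showed the bar at only about 1.37 rad. I gripped it again and turned it until it stopped hard at about 0.9 N m. The last picture puts it at about 1.45 rad, which is the stop.
- **Bystanders:** A check after the first turn found the spray can, oil bottle and screw jar upright in their places. After the second turn I saw only the jar again, but the arm did not go near the other two.
- **Forces:** The highest wrist force I read was about 45 N, and the robot was clear of everything at hand-in.

One thing is unexplained. The first turn ended with 1.3 N m on the wrist, yet the bar stood about 0.07 rad short of the stop, so the pads may have slipped or the bar may have moved as I let go. After the second release it stayed at the stop.

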